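# Purge the induction chamber and lift off its lid

## Task

The induction chamber still holds anaesthetic vapour, so purge it before opening it: press the plunger of the oxygen flush valve right down to its stop, keep it down for a good two seconds, and let it come back up. Then take the chamber's lid by its handle, lift it straight up and off, keeping it level all the way, and finish while still holding it in the air, steady, level and square over the open chamber with a gap of about 100 mm, so that a colleague can look in and it can go straight back on. Do not put the lid down or let it go, and leave the canister, the bottle and the basin where they stand.

Things in the scene. Friction and masses are not known exactly. Their poses are not given: they have to be found in the camera images.
- chamber_rim (a point): Centre of the open top (rim, 118 mm above the bench) of the induction chamber: a clear plastic box, 130 mm along its x, 200 mm along its y, 110 mm tall, walls 5 mm, fixed in a steel dock plate on the bench. z is up. Two white hoses leave its +x side below the rim and curve down into the bench, reaching 145 mm from the box's middle.
- lid_handle (a point): Centre of the handle bar on the chamber's loose lid: straight, black plastic, 120 mm long along the lid's y, 13 mm wide along x (grip this width from above, mid-bar), 12 mm tall, 36 mm above the chamber rim when the lid is on. 24 mm is free between bar and lid plate; a 12 mm post stands 54 mm either side of the middle. z is the lid's upward normal; x and y run as the chamber's when it is on.
- flush_top (a point): Centre of the top face of the flush plunger's round grey head (36 mm wide, 12 mm thick, facing up, 92 mm above the bench when up). It sits on a metal valve block, 50 x 50 mm, fixed on the bench, with a round pressure gauge on the block's +x side and thin copper pipes on its y sides. The point moves straight down with the plunger.
- flush (a joint): How far the flush plunger is pressed: 0 up, 0.010 m at its stop. It is sprung: it starts to move at 3 N, takes 9 N at the stop, and comes back up by itself.
- lid: The lid: clear plate 140 x 210 x 6 mm with an orange sealing edge, about 0.32 kg, balanced under the middle of its handle bar, not latched. A lip under it reaches 6 mm into the box with 3 mm play all round. Origin at the centre of the underside of the plate, 36 mm below the bar's middle.
- canister: Grey charcoal filter canister, 95 mm across and 118 mm tall with a short neck, loose on the bench; origin at the centre of its underside. Bystander: leave alone.
- agent: Amber glass bottle with a black cap, 62 mm across and 135 mm tall, loose; origin at the centre of its underside. Bystander: leave alone.
- basin: Steel bowl, 110 mm across and 45 mm tall, loose; origin at the centre of its underside. Bystander: leave alone.

How it is judged:
On the way, in this order (a step that is already met when the one before it is completed fails the run):
1. the flush plunger is held down at its stop (8 mm or more of its 10 mm) for 1.5 s, the lid still on (value of joint flush above 0.008 m and z of lid_handle in the frame of chamber_rim below 0.041 m), for 1.5 s.
2. the plunger is back up, with the lid still on (value of joint flush below 0.0015 m and z of lid_handle in the frame of chamber_rim below 0.041 m), for 0.1 s.
3. the lid is lifted off, held in the fingers, clear of the chamber (z of lid_handle in the frame of chamber_rim above 0.086 m and contact force between lid and the fingers above 1 N), for 0.2 s.
At the end, for the whole second after the job is handed in: The lid is held in the fingers, its plate 60 to 150 mm above the chamber rim, its middle within 40 mm of straight over the chamber's, turned less than 0.2 rad from the chamber, tilted less than 0.1 rad and still (under 20 mm/s and 0.15 rad/s); the flush plunger is up (z of lid_handle in the frame of chamber_rim between 0.096 and 0.186 m and horizontal distance between lid_handle and chamber_rim below 0.04 m and angle between the y axis of lid_handle and the y axis of chamber_rim, either way round below 0.2 rad and angle between lid_handle's own z axis and vertical below 0.1 rad and linear speed of lid below 0.02 m/s and angular speed of lid below 0.15 rad/s and contact force between lid and the fingers above 1 N and value of joint flush below 0.0015 m); the arm keeps its last pose, push and grip.
It fails at once if the lid tips by more than 0.25 rad (angle between lid_handle's own z axis and vertical above 0.25 rad).
It fails at once if the canister, the bottle or the basin is moved by more than 20 mm (distance of any of canister, agent, basin from where it was at the start of the episode above 0.02 m).
It also fails if it takes over 50 s, if anything falls off the work surface, if the arm or the gripper's body presses on something with over 40 N, if the wrist force passes 120 N, or if a joint passes its speed limit or range.

## Robot

A 7-joint arm with a two-finger parallel gripper is mounted at the origin on the work surface. World frame = base frame: x ahead of the robot, y to its left, z up, the work surface at z = 0. Lengths are in m, angles in rad, forces in N, time in s.
With the tool pointing down it reaches from about 0.425 to 0.925 m from the base axis. Payload 6.8 kg.
Tool frame: the origin (TCP) lies midway between the tips of the shut fingers; the grasp point (between the pads) lies 19 mm behind it; z points along the fingers, y is the line along which they close (so a half turn about z gives the same grasp; the last joint's range is limited). The gripper opens to 85 mm and grips with 20 to 120 N. Pads are 22 mm wide; open, the fingers measure 114 mm over their backs; the gripper's body (76 mm by 85 mm) begins 54 mm behind the grasp point. The pads swing forward as they close: fully open they stand 13 mm farther back than shut.
Start: joints at [1.136, 0.477, 0.022, 1.555, -0.011, 1.109, -0.083], TCP at [0.217, -0.639, 0.207] pointing down, gripper open.
Joint ranges: [-2.96, 2.96], [-0.34, 2.1], [-1.41, 1.46], [0.24, 2.44], [-1.37, 4.51], [0.17, 1.92], [-2.96, 2.96]. Speed limits (rad/s): [2.39, 2.39, 3.14, 3.14, 3.14, 3.14, 3.14].

## Interface

Orientations are given as a unit quaternion [w, x, y, z].
In Python, from station import readout, imaging, hand_in gives the robot as it stands.
- The arm moves only by the tool drive_tool, never from a script. Its argument "series" is a list of rows, each a list of 5 numbers: the shift along the tool's x, y, z in cm, then the turn about the tool's z in degrees, then the closure, from -1 (fully open) to 1 (shut). A call has 1 to 8 rows; each row shifts and turns the commanded pose from where the row before left it, along the tool's axes as they then stand; what a row does not reach is not made up. A row lasts 1/10 s, in which the tool goes at most 50 mm and 8.59 degrees, less where a joint would pass 70% of its speed; a pose out of reach is approached as far as the arm can. A call with a gripper value outside its range is refused whole. The fingers move at their own pace and stop on an object; "squeeze" is the grip in N (left out, the last holds). Time passes only in rows, so rows that do not move let the fingers close. It gives the time, the measured TCP pose, the force, the opening and the grip force at its end, in the units of the state.
- readout.get_obs(): the state, without advancing time (a new reading comes with each control period).
- imaging.read_camera(name): name is "scene" or "top"; returns the picture (384x512x3 uint8, red, green, blue); there is no depth.
- imaging.camera_model(name): a dict with "vfov" (degrees; the focal length in pixels is half the picture's height over the tangent of half this angle, whatever the lens; pixels are square), "cx", "cy" (the principal point, pixels), "distortion" ([k1, k2, p1, p2, k3] as OpenCV has them; the pictures are not rectified), "xyz" and "orientation" of the camera in the world. Camera axes: x right, y down, z forward; pixel columns grow to the right and rows downward; lengths in m; the calibration is good to about 2 mm. A picture is of the moment at which its call begins. camera_model takes no time and is no camera call.
- hand_in(): hands the job in; it is judged then, once.
Trained networks look in the newest picture that a camera, given by its name, has taken for a name from the list of things; names that differ only in an ending like _2 or _b are one class to them, and where a whole thing is asked for, a point or a joint stands for the part that bears it (a point fixed in the world has none). Each returns a list of dicts, best first, with "conf" (0 to 1); they miss things now and then, are a little off and sometimes report something else, mostly with a low value. They report only what shows in the picture. A call takes as long as a camera call.
- imaging.cut_out(thing, camera): "mask" (384x512 bool, what is visible of it) and "centre" ([column, row] in pixels, amid what is visible of it).
The state is a dict: "t": time; "q": joint angles; "joint_vel": joint speeds; "joint_torque": joint torques, N m; "eef_pos": TCP position; "tool_rot": TCP orientation; "contact_force": force on the tool from outside, world axes, zero at the start; "torque": the same for the moment, N m; "gripper_width": opening from 0.0 (shut) to 1.0 (fully open); "grasp_force": force on a finger pad.
Only numpy, scipy, OpenCV 4.12 (cv2) and the standard library are available. Lean on these libraries where they do the work, as an engineer would, in place of code of your own. Each camera call takes 0.05 s, during which the arm holds its last target. There are 200 camera calls.

## Working session

There is one attempt and no reset: what is moved stays moved. The work goes in short steps, Python scripts to look and compute and a tool call to move; the robot and the scene stay as the last step left them, time stands still between calls to the robot, and variables do not carry over. Pictures are saved under pics/ and viewed, at most 10 in all, crops included, and the job is handed in when it is done.

Besides the shell and the picture viewer there is one more tool, called after "Request:" as name(argument=value, ...), one argument or row to a line, values as JSON. drive_tool: Moves the arm, as the interface text tells. Its arguments: {"type":"object","properties":{"series":{"type":"array"},"squeeze":{"type":"number"}},"required":["series"]}

```bash
mkdir -p pics; cat > h.py <<'E'
import numpy as np, cv2
from scipy.spatial.transform import Rotation as R
from station import readout, imaging
def cam(n):
    m=imaging.camera_model(n); f=192/np.tan(np.radians(m["vfov"])/2)
    K=np.array([[f,0,m["cx"]],[0,f,m["cy"]],[0,0,1.]])
    w,x,y,z=m["orientation"]; return K,np.array(m["distortion"]),np.array(m["xyz"]),R.from_quat([x,y,z,w])
def ray(n,px,z):
    K,d,p,r=cam(n); u=cv2.undistortPoints(np.array(px,float).reshape(-1,1,2),K,d).reshape(-1,2)
    v=r.apply(np.c_[u,np.ones(len(u))]); return p+v*((z-p[2])/v[:,2])[:,None]
def proj(n,P):
    K,d,p,r=cam(n); c=r.inv().apply(np.atleast_2d(P)-p)
    return cv2.projectPoints(c,np.zeros(3),np.zeros(3),K,d)[0].reshape(-1,2)
def snap(n,f):
    a=imaging.read_camera(n); cv2.imwrite(f"pics/{f}.png",a[:,:,::-1]); return a
E
python3 - <<'E'
from h import *
for c in("scene","top"):
    snap(c,c+"0"); K,d,p,r=cam(c); print(c,K[0,0],p,r.as_matrix()[:,2])
    for t,z in(("lid_handle",.16),("flush_top",.092),("lid",.12),("canister",.118),("agent",.135),("basin",.045)):
        for o in imaging.cut_out(t,c)[:2]:
            print(t,round(o["conf"],2),np.round(o["centre"]),o["mask"].sum(),ray(c,o["centre"],z)[0].round(3))
o=readout.get_obs();print(o)
E
```

```text
scene 423.33768258314126 [ 1.02754776 -0.32410622  1.11112269] [-0.41030108  0.27699514 -0.86886519]
lid_handle 0.7 [254. 189.] 3702 [ 0.582 -0.019  0.16 ]
flush_top 0.41 [328. 116.] 76 [0.465 0.337 0.092]
flush_top 0.3 [253. 193.] 3815 [ 0.558 -0.007  0.092]
lid 0.88 [252. 190.] 3726 [ 0.561 -0.013  0.12 ]
canister 0.95 [146. 227.] 1250 [ 0.494 -0.299  0.118]
agent 0.85 [370. 179.] 685 [0.724 0.263 0.135]
basin 0.76 [181. 279.] 1326 [ 0.64  -0.292  0.045]
basin 0.32 [367. 179.] 622 [0.69  0.308 0.045]
top 348.5401363876947 [0.38977714 0.00259446 1.03930632] [ 0.17223936 -0.01313549 -0.98496754]
lid_handle 0.64 [251. 186.] 4401 [ 0.553 -0.013  0.16 ]
lid_handle 0.23 [350. 230.] 1162 [ 0.443 -0.261  0.16 ]
flush_top 0.64 [249. 184.] 4259 [ 0.572 -0.008  0.092]
flush_top 0.53 [352. 232.] 1163 [ 0.442 -0.286  0.092]
lid 0.61 [250. 187.] 4196 [ 0.558 -0.01   0.12 ]
lid 0.42 [115. 224.] 133 [0.456 0.342 0.12 ]
canister 0.66 [350. 233.] 1112 [ 0.437 -0.273  0.118]
canister 0.3 [139. 147.] 615 [0.666 0.293 0.118]
agent 0.76 [140. 145.] 544 [0.665 0.284 0.135]
basin 0.92 [343. 168.] 1071 [ 0.63  -0.284  0.045]
{'t': 0.7, 'q': array([ 1.13588813,  0.47697088,  0.02241173,  1.55543186, -0.01146044,
        1.1093088 , -0.08306216]), 'joint_vel': array([-1.51214768e-05,  1.22764347e-03, -1.76700160e-03, -1.70219420e-03,
       -1.34312652e-04,  4.98631287e-04,  1.29066850e-03]), 'joint_torque': array([ 7.31849395e-04, -5.96154070e+01,  1.60554729e+00, -2.81493723e+01,
        1.23234800e-02,  1.23955295e-03,  2.99684859e-05]), 'eef_pos': array([ 0.21667595, -0.63927791,  0.20661421]), 'tool_rot': array([ 8.04215125e-06,  9.86677310e-01,  1.62689535e-01, -1.17647455e-05]), 'contact_force': array([-0.0354785 , -0.29686387,  1.09353739]), 'torque': array([-0.0040847 , -0.00411437,  0.01978699]), 'grasp_force': 0.0, 'gripper_width': 0.9974295796441851}
```

View pics/top0.png

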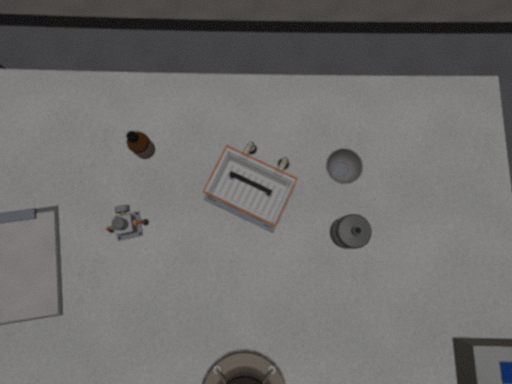

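View pics/scene0.png

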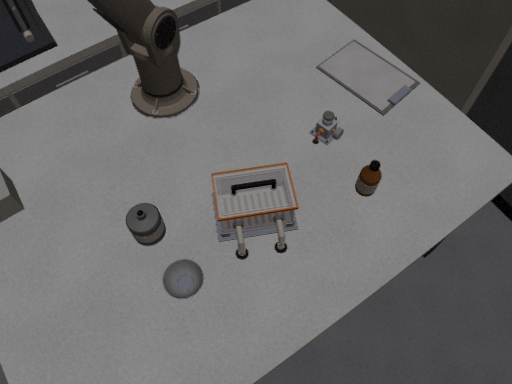

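The top view shows the handle bar from about (232,175) to (270,192), and the plunger head near (119,224) beside the gauge at (121,209). In the scene view, the bar runs from (234,189) to (275,183), and the head is at (328,116). I'll refine these with dark-pixel fits and a zoomed crop.

```bash
python3 - <<'E'
from h import *
for c,b in(("top",(222,165,282,203)),("scene",(224,172,284,200))):
    a=cv2.imread(f"pics/{c}0.png"); g=a.max(2)
    x0,y0,x1,y1=b; m=(g[y0:y1,x0:x1]<60).astype(np.uint8)
    n,l,s,_=cv2.connectedComponentsWithStats(m); k=1+s[1:,4].argmax(); print(c,s[k])
    ys,xs=np.where(l==k); r=cv2.minAreaRect(np.c_[xs+x0,ys+y0].astype(np.float32)); print(r)
    bp=cv2.boxPoints(r); e=sorted([(np.linalg.norm(bp[i]-bp[i-1]),i) for i in range(4)])[:2]
    E=ray(c,[(bp[i]+bp[i-1])/2 for _,i in e],.157); d=E[1]-E[0]
    print(E.round(4),E.mean(0).round(4),np.linalg.norm(d[:2]),np.degrees(np.arctan2(d[1],d[0])))
print(ray("top",[(119,224)],.092),ray("scene",[(328,115)],.092), ray("top",[(121,209)],.06))
A=cv2.imread("pics/top0.png")[195:250,95:160];B=cv2.imread("pics/scene0.png")[95:150,300:365]
cv2.imwrite("pics/crop.png",cv2.resize(np.clip(np.hstack([A,B])*1.8,0,255).astype(np.uint8),None,fx=6,fy=6,interpolation=cv2.INTER_CUBIC))
E
```

```text
top [  8   7  41  23 175]
((250.05899047851562, 182.8750762939453), (44.7100715637207, 4.797541618347168), 25.277719497680664)
[[ 0.5859  0.0431  0.157 ]
 [ 0.5369 -0.0615  0.157 ]] [ 0.5614 -0.0092  0.157 ] 0.11554243134481175 -115.07994625141384
scene [  7   7  45  16 266]
((253.35206604003906, 186.34719848632812), (9.394895553588867, 44.699920654296875), 81.46923065185547)
[[ 0.5474 -0.0681  0.157 ]
 [ 0.5969  0.0376  0.157 ]] [ 0.5721 -0.0152  0.157 ] 0.11668808177747471 64.90796148273614
[[0.45750609 0.34059744 0.092     ]] [[0.46381333 0.33975657 0.092     ]] [[0.50164227 0.3496054  0.06      ]]
```

View pics/crop.png

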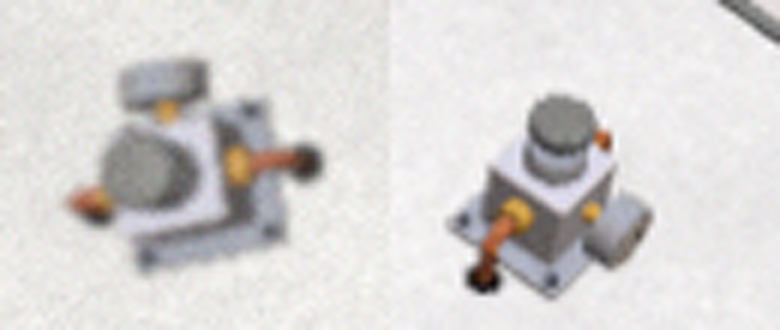

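Request:
drive_tool(
  series=[
    [0,0,-1,-7.7,1],
    [0,0,-1,-7.7,1],
    [0,0,-1,-7.7,1],
    [0,0,-1,-7.7,1],
    [0,0,-1,-7.7,1],
    [0,0,-1,-7.7,1],
  ],
)

```text
t: 1.3
eef_pos: [0.2166, -0.6393, 0.267]
tool_rot: [0.0, 0.842, 0.539, -0.0]
contact_force: [-0.2, 0.0, 0.2]
gripper_width: 0.001
grasp_force: 0.0
```

Request:
drive_tool(
  series=[
    [4.6,1,0,0,1],
    [4.6,1,0,0,1],
    [4.6,1,0,0,1],
    [4.6,1,0,0,1],
    [4.6,1,0,0,1],
    [4.6,1,0,0,1],
    [4.6,1,0,0,1],
  ],
)

```text
t: 2.0
eef_pos: [0.4174, -0.3758, 0.267]
tool_rot: [0.0, 0.844, 0.537, 0.0]
contact_force: [0.2, -0.7, 0.6]
gripper_width: -0.004
grasp_force: 0.0
```

Request:
drive_tool(
  series=[
    [4.8,-0.5,0,0,1],
    [4.8,-0.5,0,0,1],
    [4.8,-0.5,0,0,1],
    [4.8,-0.5,0,0,1],
    [4.8,-0.5,0,0,1],
    [4.8,-0.5,0,0,1],
    [4.8,-0.5,0,0,1],
    [4.8,-0.5,0,0,1],
  ],
)

```text
t: 2.8
eef_pos: [0.5435, -0.0109, 0.267]
tool_rot: [0.0, 0.844, 0.537, 0.0]
contact_force: [1.2, -0.6, 0.4]
gripper_width: 0.0
grasp_force: 0.0
```

Request:
drive_tool(
  series=[
    [3.5,-2.8,0,0,1],
    [3.5,-2.8,0,0,1],
    [3.5,-2.8,0,0,1],
    [3.5,-2.8,0,0,1],
    [3.5,-2.8,1.5,0,1],
    [3.5,-2.8,1.5,0,1],
    [3.5,-2.8,1.5,0,1],
    [3.7,-2.7,2.5,0,1],
  ],
)

```text
t: 3.6
eef_pos: [0.4611, 0.3377, 0.1983]
tool_rot: [0.0, 0.844, 0.536, 0.001]
contact_force: [1.0, -0.4, 0.5]
gripper_width: 0.002
grasp_force: 0.0
```

Request:
drive_tool(
  series=[
    [0,0,3,0,1],
    [0,0,2.5,0,1],
    [0,0,1,0,1],
    [0,0,0,0,1],
  ],
)

```text
t: 4.0
eef_pos: [0.4605, 0.3346, 0.1315]
tool_rot: [0.0, 0.844, 0.537, -0.001]
contact_force: [-0.0, 0.1, 1.1]
gripper_width: 0.002
grasp_force: 0.0
```

```bash
python3 - <<'E'
from h import *
a=snap("top","t1");b=snap("scene","s1");print(readout.get_obs()["eef_pos"])
A=a[180:270,75:185];B=b[60:150,280:390]
cv2.imwrite("pics/crop1.png",cv2.resize(np.clip(np.hstack([A,B])[:,:,::-1]*1.6,0,255).astype(np.uint8),None,fx=3.6,fy=3.6,interpolation=cv2.INTER_CUBIC))
print(proj("top",readout.get_obs()["eef_pos"]),proj("scene",readout.get_obs()["eef_pos"]))
E
```

```text
[0.46173212 0.33573647 0.1337253 ]
[[115.25196262 221.15873786]] [[328.5179886  106.23654462]]
```

View pics/crop1.png

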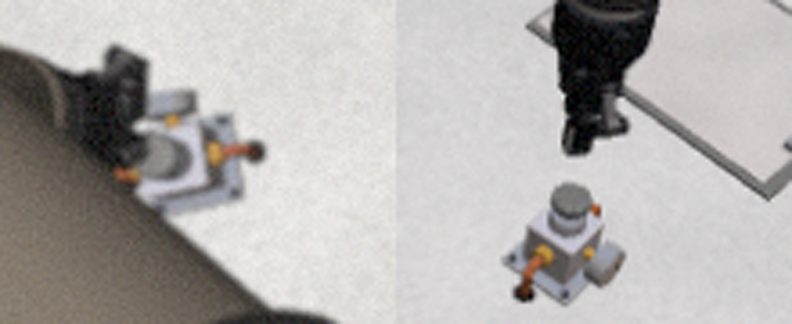

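The fingertips are above the head, centred to within about 5 mm. In the scene crop the tip is at (575,150) and the head is at (572,198).

Request:
drive_tool(
  series=[
    [0.4,-0.2,1,0,1],
    [0,0,1,0,1],
    [0,0,1,0,1],
    [0,0,0.8,0,1],
    [0,0,0.4,0,1],
    [0,0,0.4,0,1],
    [0,0,0,0,1],
  ],
)

```text
t: 4.8
eef_pos: [0.4607, 0.3398, 0.0861]
tool_rot: [0.0, 0.844, 0.537, -0.0]
contact_force: [0.1, 1.0, 0.5]
gripper_width: -0.003
grasp_force: 0.0
```

Request:
drive_tool(
  series=[
    [0,0,0.3,0,1],
    [0,0,0,0,1],
  ],
)

```text
t: 5.0
eef_pos: [0.4609, 0.34, 0.0836]
tool_rot: [0.0, 0.844, 0.537, 0.0]
contact_force: [-0.1, -0.2, -0.9]
gripper_width: 0.001
grasp_force: 0.0
```

```bash
python3 - <<'E'
from h import *
b=snap("scene","s2");o=readout.get_obs();print(o["eef_pos"],o["contact_force"])
B=b[70:150,280:390]
cv2.imwrite("pics/crop2.png",cv2.resize(np.clip(B[:,:,::-1]*1.7,0,255).astype(np.uint8),None,fx=7,fy=7,interpolation=cv2.INTER_CUBIC))
E
```

```text
[0.46095146 0.33999575 0.083706  ] [-0.26546506  0.6960173  -0.07163981]
```

View pics/crop2.png

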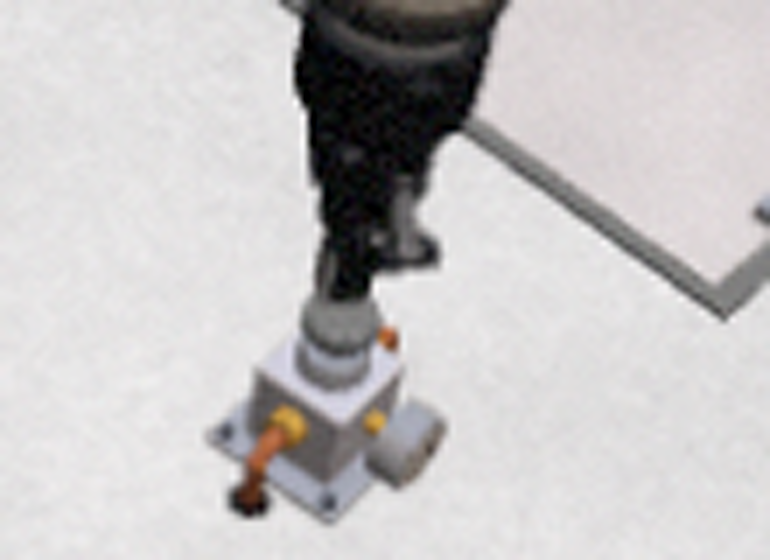

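The tip shows no contact force, and it sits at about (345,297) in the crop, above the head centre at (342,322). It still seems to be hovering, so I'll creep down while watching the force.

Request:
drive_tool(
  series=[
    [0,0,0.3,0,1],
    [0,0,0.2,0,1],
    [0,0,0,0,1],
  ],
)

```text
t: 5.35
eef_pos: [0.4607, 0.3398, 0.0783]
tool_rot: [0.0, 0.844, 0.537, -0.0]
contact_force: [0.8, -1.1, 0.2]
gripper_width: -0.001
grasp_force: 0.0
```

Request:
drive_tool(
  series=[
    [0,0,0.3,0,1],
    [0,0,0.2,0,1],
    [0,0,0,0,1],
  ],
)

```text
t: 5.65
eef_pos: [0.4607, 0.3397, 0.0732]
tool_rot: [0.0, 0.844, 0.537, -0.0]
contact_force: [0.1, -0.6, -0.2]
gripper_width: -0.001
grasp_force: 0.0
```

```bash
python3 - <<'E'
from h import *
b=snap("scene","s3");a=snap("top","t3")
A=a[190:260,85:165];B=b[75:145,290:370]
cv2.imwrite("pics/crop3.png",cv2.resize(np.clip(np.hstack([A,B])[:,:,::-1].astype(float)*2.2,0,255).astype(np.uint8),None,fx=5,fy=5,interpolation=cv2.INTER_CUBIC))
p=readout.get_obs()["eef_pos"]
for c,o in(("top",(85,190)),("scene",(290-80,75))): print((proj(c,[p,[.461,.34,.092]])-o)*5)
E
```

```text
[[183.52836509 166.37801386]
 [171.62077661 163.48481055]]
[[583.05217687 215.65805952]
 [587.38062027 196.91249182]]
```

View pics/crop3.png

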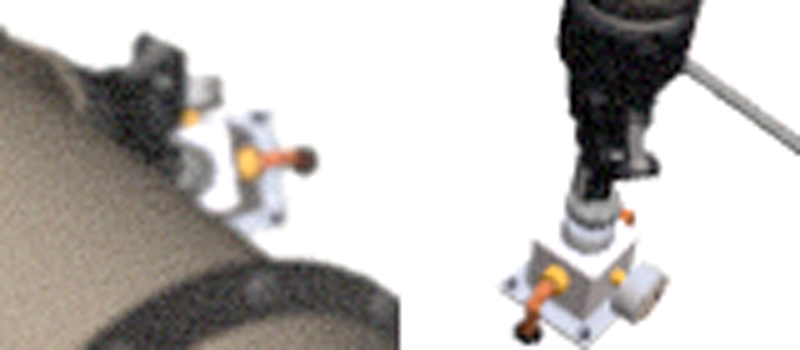

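The tip at (595,195) in the scene crop now overlaps the head, and it looks higher than the reported TCP. I'll keep creeping down.

Request:
drive_tool(
  series=[
    [0,0,0.2,0,1],
    [0,0,0.2,0,1],
    [0,0,0,0,1],
  ],
)

```text
t: 6.05
eef_pos: [0.4607, 0.3398, 0.0693]
tool_rot: [0.0, 0.844, 0.537, -0.0]
contact_force: [-0.4, 0.7, -0.5]
gripper_width: -0.002
grasp_force: 0.0
```

```bash
python3 - <<'E'
from h import *
a0=cv2.imread("pics/scene0.png").max(2);a3=cv2.imread("pics/s3.png").max(2);a4=snap("scene","s4").max(2)
for a in(a0,a3,a4): print(a[106:128,322:336],"\n")
K,d,p,r=cam("scene")
E
```

```text
[[131 131 131 130 133 132 131 131 131 133 135 135 134 134]
 [132 133 135 134 133 132 133 133 132 134 133 134 135 133]
 [132 134 135 135 136 132 134 135 133 133 132 132 133 134]
 [133 134 135 135 135 132 134 135 136 134 132 134 134 134]
 [133 132 132 133 117 118 119 120 128 132 133 134 134 134]
 [134 134 118 113  86  80  85  83 102 115 121 134 134 134]
 [136 126  88  73  76  76  74  74  76  78  87 120 131 132]
 [130 102  77  75  75  74  76  73  77  75  77  88 131 130]
 [130  78  75  76  74  73  75  76  75  74  74  75 119 133]
 [122  70  70  74  77  74  75  75  77  75  73  76  97 136]
 [119  58  59  73  73  75  76  77  76  78  78  69  93 124]
 [125  69  47  67  72  79  78  74  80  79  72  64  87 107]
 [115  79  46  46  60  71  73  67  74  74  57  72 101  92]
 [ 93  82  86  49  37  46  49  51  52  53  55 108 118  77]
 [ 78  67 101  89  71  50  40  54  52  79  81 127 129 105]
 [ 74  57  86 100  97  90  87  92  88  91  87 127 128 130]
 [ 81  57  68  79  91  96  96  98  89  79  80 126 129 129]
 [104  62  57  65  73  76  75  80  75  72  94 127 130 123]
 [125 100  70  59  61  67  67  67  65 
[... 2100 characters left out ...]
7  62  59  54  57  57  58  62  69  75  71  93 127]
 [128  69  51  62  71  76  81  75  81  80  71  66  91 111]
 [117  83  47  45  55  75  75  71  76  74  56  72 101  94]
 [ 94  85  88  49  42  48  52  49  54  54  59 109 119  79]
 [ 78  69 103  92  71  46  43  57  54  83  82 129 129 108]
 [ 77  58  86 102  98  91  88  92  92  97  86 128 130 132]
 [ 80  59  67  81  91 101  98 100  93  81  79 128 131 132]
 [105  62  60  65  73  80  80  82  74  72  97 128 131 129]
 [126 102  73  60  64  67  65  66  64  85 122 130 129 105]
 [127 126 118 101  71  72  83  84 109 118 130 128 101  71]
 [ 99 121 132 127 117 115 118 119 130 130 126  99  69  67]
 [ 64  85 116 128 132 132 132 133 132 123  97  71  71  68]]
```

The tip clearly occludes the head's top face, reaching row 115 where the face spans rows 111–118. A contact shadow is starting to form, so contact is close.

Request:
drive_tool(
  series=[
    [0,0,0.2,0,1],
    [0,0,0,0,1],
  ],
)

```text
t: 6.3
eef_pos: [0.4611, 0.3401, 0.0677]
tool_rot: [-0.0, 0.844, 0.537, 0.0]
contact_force: [0.2, -0.1, 2.4]
gripper_width: 0.002
grasp_force: 1.3
```

Request:
drive_tool(
  series=[
    [0,0,0.2,0,1],
    [0,0,0,0,1],
  ],
)

```text
t: 6.5
eef_pos: [0.4611, 0.3401, 0.0658]
tool_rot: [-0.0, 0.844, 0.537, 0.0]
contact_force: [-0.6, -0.5, 3.6]
gripper_width: -0.002
grasp_force: 1.9
```

Request:
drive_tool(
  series=[
    [0,0,0.2,0,1],
    [0,0,0,0,1],
  ],
)

```text
t: 6.7
eef_pos: [0.4611, 0.3402, 0.0638]
tool_rot: [-0.0, 0.844, 0.537, 0.0]
contact_force: [-0.3, -0.9, 6.3]
gripper_width: -0.001
grasp_force: 2.5
```

Contact was at a reported z of 0.068, so the real tips sit about 24 mm above the reported TCP. I'll press on to the stop and hold.

Request:
drive_tool(
  series=[
    [0,0,0.3,0,1],
    [0,0,0.2,0,1],
    [0,0,0.1,0,1],
    [0,0,0,0,1],
  ],
)

```text
t: 7.1
eef_pos: [0.4611, 0.3402, 0.0581]
tool_rot: [0.0, 0.844, 0.537, 0.0]
contact_force: [-1.5, -0.4, 8.8]
gripper_width: 0.005
grasp_force: 4.2
```

Request:
drive_tool(
  series=[
    [0,0,0.1,0,1],
    [0,0,0,0,1],
  ],
)

```text
t: 7.3
eef_pos: [0.4611, 0.3402, 0.0577]
tool_rot: [0.0, 0.844, 0.537, 0.0]
contact_force: [-3.2, -2.5, 11.8]
gripper_width: 0.001
grasp_force: 6.5
```

Request:
drive_tool(
  series=[
    [0,0,0.1,0,1],
    [0,0,0,0,1],
    [0,0,0,0,1],
    [0,0,0,0,1],
    [0,0,0,0,1],
    [0,0,0,0,1],
    [0,0,0,0,1],
    [0,0,0,0,1],
  ],
)

```text
t: 8.1
eef_pos: [0.4612, 0.3403, 0.0576]
tool_rot: [0.001, 0.844, 0.537, 0.001]
contact_force: [-5.0, -4.0, 20.9]
gripper_width: -0.001
grasp_force: 10.5
```

Request:
drive_tool(
  series=[
    [0,0,0,0,1],
    [0,0,0,0,1],
    [0,0,0,0,1],
    [0,0,0,0,1],
    [0,0,0,0,1],
    [0,0,0,0,1],
    [0,0,0,0,1],
    [0,0,0,0,1],
  ],
)

```text
t: 8.9
eef_pos: [0.4612, 0.3403, 0.0576]
tool_rot: [0.001, 0.844, 0.537, 0.001]
contact_force: [-4.4, -4.1, 21.3]
gripper_width: -0.003
grasp_force: 10.5
```

Request:
drive_tool(
  series=[
    [0,0,0,0,1],
    [0,0,0,0,1],
    [0,0,0,0,1],
    [0,0,0,0,1],
    [0,0,0,0,1],
    [0,0,0,0,1],
    [0,0,0,0,1],
    [0,0,0,0,1],
  ],
)

```text
t: 9.7
eef_pos: [0.4612, 0.3403, 0.0576]
tool_rot: [0.001, 0.844, 0.537, 0.001]
contact_force: [-4.4, -4.7, 21.2]
gripper_width: 0.004
grasp_force: 10.5
```

```bash
python3 - <<'E'
from h import *
a4=snap("scene","s5").max(2);print(a4[112:128,322:336])
E
```

```text
[[136 135  71  36  42  19  12   6  11   9  18  26  30  49]
 [135 127  53  37  44  19  10  16  17   3   4  18  18  21]
 [134 109  42  42  46  18  12   6   8  13  29  50  73  79]
 [121  87  34  47  38   9   9   6  14  12  62  87 122 123]
 [ 99  65  43  48  24   8  13  16  10  31  76  86 122 125]
 [ 81  59  61  50  19   4   6  12   7  47  78  75 107 110]
 [ 77  56  63  55  36  34  45  47  54  70  76  70 111  93]
 [ 83  45  60  55  70  70  67  67  79  76  74  63 119  77]
 [ 78  41  47  49  67  75  71  69  78  72  56 107 129 108]
 [ 74  54  40  37  45  49  52  53  54  62  48 129 129 130]
 [ 81  58  55  60  48  40  42  46  43  67  69 129 129 129]
 [104  65  57  66  69  60  59  63  64  71  96 128 131 126]
 [127 103  71  61  62  70  66  70  64  82 121 130 128 102]
 [125 127 119 101  72  69  84  85 108 117 130 127 101  68]
 [ 99 123 132 129 118 116 118 119 130 130 128 100  68  71]
 [ 63  88 114 128 131 130 131 132 132 126  99  69  70  68]]
```

The image shows the head fully down, and the force of 21 N is above the 9 N needed at the stop. It has been held for 2.4 s. Now release it and go to the lid.

Request:
drive_tool(
  series=[
    [0,0,-1,0,1],
    [0,0,-2,0,1],
    [0,0,-3.5,0,1],
    [0,0,-4,0,1],
    [0,0,-4,0,0],
    [0,0,-3,0,-1],
  ],
)

```text
t: 10.35
eef_pos: [0.461, 0.3402, 0.2327]
tool_rot: [-0.0, 0.844, 0.537, 0.001]
contact_force: [1.0, 0.7, 0.5]
gripper_width: 0.326
grasp_force: 0.0
```

Request:
drive_tool(
  series=[
    [-3.4,3,0,0,-1],
    [-3.4,3,0,0,-1],
    [-3.4,3,0,0,-1],
    [-3.4,3,0,0,-1],
    [-3.4,3,0,0,-1],
    [-3.4,3,0,0,-1],
    [-3.4,3,0,0,-1],
    [-3.4,3,0,0,-1],
  ],
)

```text
t: 11.15
eef_pos: [0.5629, -0.0101, 0.2302]
tool_rot: [-0.0, 0.844, 0.537, -0.0]
contact_force: [0.2, 0.9, -0.4]
gripper_width: 0.999
grasp_force: 0.0
```

Request:
drive_tool(
  series=[
    [0,0,1.5,0,-1],
    [0,0,0,0,-1],
  ],
)

```text
t: 11.35
eef_pos: [0.5615, -0.0096, 0.2132]
tool_rot: [-0.001, 0.845, 0.535, -0.002]
contact_force: [-0.1, 0.3, -1.1]
gripper_width: 1.001
grasp_force: 0.0
```

```bash
python3 - <<'E'
from h import *
b=snap("scene","s6");a=snap("top","t6");p=readout.get_obs()["eef_pos"];print(p)
A=a[130:230,190:310];B=b[120:220,195:315]
cv2.imwrite("pics/crop6.png",cv2.resize(np.clip(np.hstack([A,B])[:,:,::-1].astype(float)*1.8,0,255).astype(np.uint8),None,fx=3.3,fy=3.3,interpolation=cv2.INTER_CUBIC))
q=readout.get_obs();print(q["tool_rot"],q["q"])
print(b[105:128,322:336].max(2))
for y in range(178,196,1): print(y,b[y,236:276:4].max(1))
E
```

```text
[ 0.5622343  -0.00662705  0.21519512]
[-7.47077825e-04  8.43242394e-01  5.37532828e-01 -4.07933042e-04] [ 0.34977744  0.33736991 -0.55670728  1.7884228   0.19911571  1.07347269
 -0.71322779]
[[139 137 139 137 138 138 137 138 138 137 141 140 140 140]
 [137 139 138 138 137 139 139 136 139 138 143 141 141 142]
 [139 140 139 140 141 140 139 138 138 139 141 141 142 141]
 [138 141 142 144 140 140 141 140 141 141 139 140 140 140]
 [139 140 140 142 141 141 141 143 141 140 138 140 139 139]
 [141 139 139 140 125 124 125 129 134 138 137 140 142 142]
 [142 140 122 116  90  85  88  89 108 120 127 140 141 141]
 [142 134  93  80  81  79  80  78  77  83  95 125 137 139]
 [138 108  81  79  80  78  80  78  78  81  81  91 138 137]
 [138  81  80  79  80  78  79  79  79  79  81  81 127 139]
 [129  72  74  78  78  80  80  81  78  80  79  81 102 141]
 [124  59  67  78  80  80  80  79  78  82  81  74  97 131]
 [132  74  51  69  77  84  83  78  81  84  75  66  91 113]
 [122  87  53  46  62  77  81  72  79  78  60  73 108 100]
 [ 96  86  94  54  42  51  52  55  55  56  61 114 125  79]
 [ 84  74 106  95  75  4
[... 556 characters left out ...]
0 120  73  23 105  60  32  19]
181 [119 120 119 117 111  36  28  17  23  19]
182 [117 118 119  96  42  17  18  22  24   8]
183 [118 117  60  28  21  21  25  16  14  16]
184 [71 34 21 20 26 21 17  5  4 10]
185 [22 24 18 26 16 12 14 36 97  4]
186 [ 22  20  13  10   3   9  72 112 114   6]
187 [ 17  16  10   4  59 113 114 118 120   1]
188 [ 15   3  33 101 112 113 120 124 134  65]
189 [  0  74 112 112 118 124 133 142 142 103]
190 [ 87 113 117 121 128 141 144 143 143 128]
191 [ 91 117 124 133 142 142 143 143 143 132]
192 [ 93 134 142 142 142 144 144 127 145 130]
193 [102 143 143 142 140 137 143 122 144 130]
194 [116 144 141 144 133 140 142 128 144 127]
195 [133 142 127 144 130 140 141 131 144 126]
```

View pics/crop6.png

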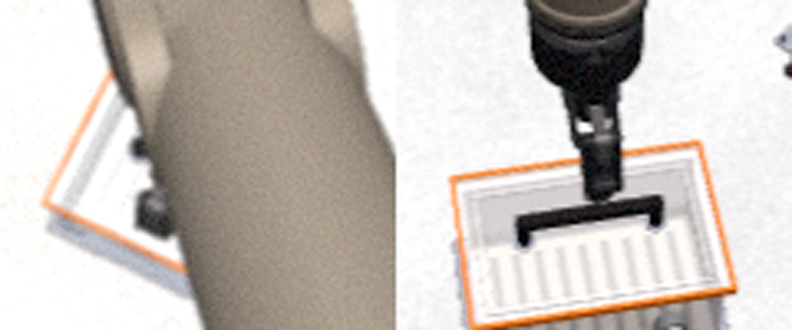

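The plunger is back up. The gripper is above the bar with its fingers straddling it front to back: the front finger is at about column 257, and mid-bar is at (254.5,184). I'll shift slightly and descend partway.

Request:
drive_tool(
  series=[
    [-0.2,0.4,2,0,-1],
    [0,0,2,0,-1],
    [0,0,1.5,0,-1],
    [0,0,1,0,-1],
    [0,0,0,0,-1],
    [0,0,0,0,-1],
  ],
)

```text
t: 12.05
eef_pos: [0.5661, -0.0111, 0.1512]
tool_rot: [0.0, 0.844, 0.537, 0.0]
contact_force: [-0.4, 0.3, -0.4]
gripper_width: 0.999
grasp_force: 0.0
```

```bash
python3 - <<'E'
from h import *
b=snap("scene","s7");o=readout.get_obs();print(o["eef_pos"],o["contact_force"],o["tool_rot"])
B=b[130:220,200:310]
cv2.imwrite("pics/crop7.png",cv2.resize(np.clip(B[:,:,::-1].astype(float)*1.8,0,255).astype(np.uint8),None,fx=6,fy=6,interpolation=cv2.INTER_CUBIC))
E
```

```text
[ 0.56635538 -0.01117395  0.1514769 ] [-0.18152413 -0.82153688  0.21437163] [2.88098840e-04 8.43620124e-01 5.36940080e-01 5.95194892e-04]
```

View pics/crop7.png

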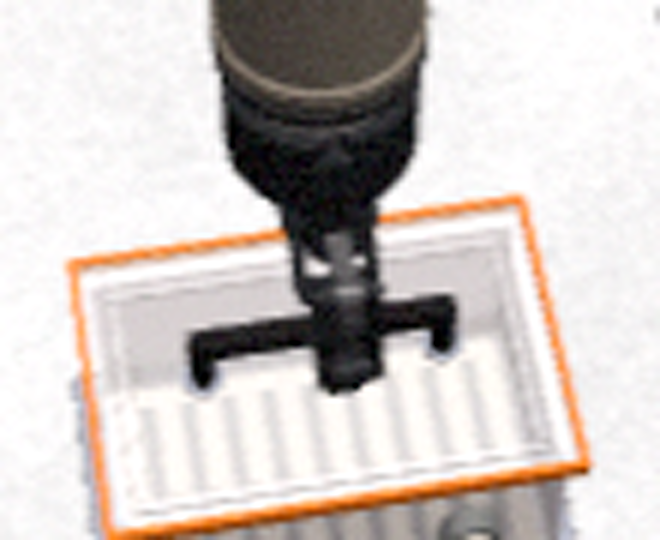

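The fingers straddle the bar. The front finger is about 6 mm right of mid-bar (x 348 against an expected 333 or so), so I'll shift by −0.5 cm along the tool x and descend.

Request:
drive_tool(
  series=[
    [-0.5,0,1,0,-1],
    [0,0,1,0,-1],
    [0,0,0.7,0,-1],
    [0,0,0,0,-1],
  ],
)

```text
t: 12.5
eef_pos: [0.5626, -0.0164, 0.1222]
tool_rot: [-0.001, 0.844, 0.537, -0.001]
contact_force: [0.2, 0.1, -0.3]
gripper_width: 0.999
grasp_force: 0.0
```

Request:
drive_tool(
  series=[
    [0,0,0.5,0,-1],
    [0,0,0.5,0,-1],
    [0,0,0.3,0,-1],
    [0,0,0,0,-1],
  ],
)

```text
t: 12.9
eef_pos: [0.5633, -0.0161, 0.1102]
tool_rot: [-0.0, 0.844, 0.537, -0.0]
contact_force: [0.4, 0.2, -0.7]
gripper_width: 0.997
grasp_force: 0.0
```

```bash
python3 - <<'E'
from h import *
b=snap("scene","s8");o=readout.get_obs();p=o["eef_pos"];print(p,o["contact_force"])
B=b[130:220,200:310]
cv2.imwrite("pics/crop8.png",cv2.resize(np.clip(B[:,:,::-1].astype(float)*2.2,0,255).astype(np.uint8),None,fx=6,fy=6,interpolation=cv2.INTER_CUBIC))
u=np.array([.906,-.423,0])
for z in(.124,.148,.16): print(z,(proj("scene",[p*[1,1,0]+[0,0,z]+k*u for k in(.0425,.057)])-[200,130])*6)
E
```

```text
[ 0.56353959 -0.01611252  0.11044555] [-0.50354269  0.07180319  0.66641341]
0.124 [[324.64398004 445.47736789]
 [330.28009513 474.57936023]]
0.148 [[324.39331912 419.64289524]
 [330.13679187 449.14201469]]
0.16 [[324.26430435 406.35033833]
 [330.06295613 436.05073106]]
```

View pics/crop8.png

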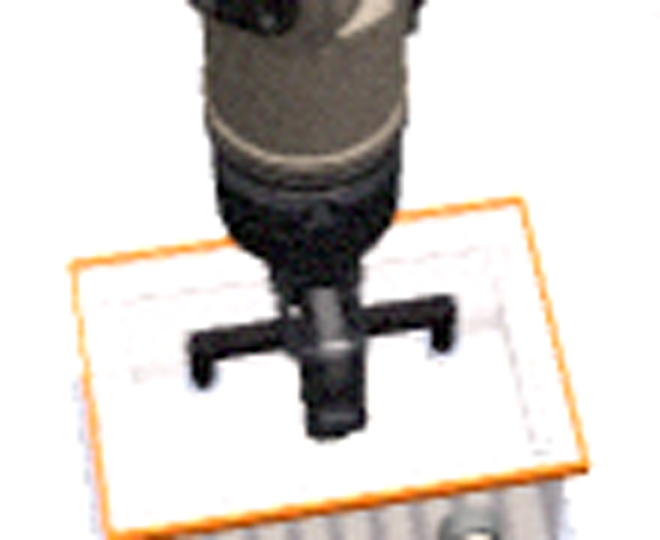

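The front fingertip at (335,435) matches a height of about 0.15 m, bar level, and sits mid-bar. Close.

Request:
drive_tool(
  series=[
    [0,0,0,0,0],
    [0,0,0,0,0.4],
    [0,0,0,0,0.6],
    [0,0,0,0,1],
    [0,0,0,0,1],
    [0,0,0,0,1],
    [0,0,0,0,1],
    [0,0,0,0,1],
  ],
  squeeze=50,
)

```text
t: 13.75
eef_pos: [0.5637, -0.0161, 0.1108]
tool_rot: [0.0, 0.844, 0.537, 0.0]
contact_force: [-2.3, 0.7, 3.9]
gripper_width: 0.138
grasp_force: 49.4
```

The grip is good: 12 mm opening at 49 N. Lift slowly at first.

Request:
drive_tool(
  series=[
    [0,0,-0.3,0,1],
    [0,0,-0.3,0,1],
    [0,0,-0.4,0,1],
    [0,0,-0.5,0,1],
    [0,0,-0.5,0,1],
  ],
)

```text
t: 14.25
eef_pos: [0.5636, -0.0161, 0.1311]
tool_rot: [0.0, 0.844, 0.537, 0.0]
contact_force: [0.3, 0.5, -2.3]
gripper_width: 0.143
grasp_force: 48.8
```

Request:
drive_tool(
  series=[
    [0,0,-1,0,1],
    [0,0,-1.2,0,1],
    [0,0,-1.2,0,1],
    [0,0,-1.2,0,1],
    [0,0,-1.2,0,1],
    [0,0,-1.2,0,1],
    [0,0,-0.7,0,1],
    [0,0,-0.3,0,1],
  ],
)

```text
t: 15.05
eef_pos: [0.564, -0.0161, 0.2117]
tool_rot: [0.0, 0.844, 0.537, 0.001]
contact_force: [-0.0, 0.1, -3.6]
gripper_width: 0.139
grasp_force: 48.9
```

Request:
drive_tool(
  series=[
    [0,0,0,0,1],
    [0,0,0,0,1],
    [0,0,0,0,1],
    [0,0,0,0,1],
    [0,0,0,0,1],
    [0,0,0,0,1],
  ],
)

```text
t: 15.65
eef_pos: [0.5636, -0.0161, 0.2105]
tool_rot: [-0.0, 0.844, 0.537, -0.0]
contact_force: [0.2, -0.1, -2.6]
gripper_width: 0.141
grasp_force: 48.8
```

```bash
python3 - <<'E'
from h import *
b=snap("scene","s9");o=readout.get_obs();print(o["eef_pos"],o["contact_force"],o["tool_rot"])
B=b[110:260,170:340]
cv2.imwrite("pics/crop9.png",cv2.resize(np.clip(B[:,:,::-1].astype(float)*1.8,0,255).astype(np.uint8),None,fx=4,fy=4,interpolation=cv2.INTER_CUBIC))
E
```

```text
[ 0.56360107 -0.01611268  0.21054883] [-0.20528364  0.04440699 -3.18955873] [-5.05151065e-05  8.43727558e-01  5.36771648e-01 -5.65017764e-05]
```

View pics/crop9.png

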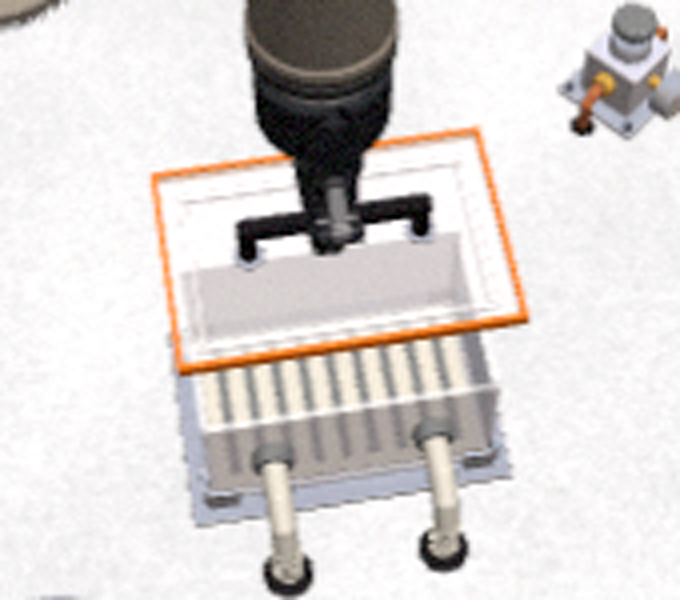

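The lid, with its orange edge running from (155,175) to (525,320), hangs level and square about 100 mm above the open box. The wrist load is 3.2 N, which matches the lid's weight, and the plunger is up. Everything is steady, so I'm handing in.

```bash
python3 -c "
from station import hand_in
print(hand_in())"
```

```text
the job is handed in; nothing more can be done
None
```

The flush valve was held at its stop for over 2 s and came back up; the lid is off, held level and square about 100 mm above the open chamber, and the job is handed in (no verdict was returned).

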